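# Reverse the carving tools for a left-handed carver

## Task

A left-handed carver is taking over the bench: move the four carving tools from the full rack to the empty one in reverse order, so that the tool now in the leftmost slot ends in the rightmost slot, and so on. Lay each tool fully down in its slot, its handle centred on the two rails and square to them just as it lies now, blade still pointing away from the robot; lower them gently rather than dropping them, and never let one fall off the racks.

Things in the scene. Friction and masses are not known exactly. Their poses are not given: they have to be found in the camera images.
- chisel: Flat carving chisel. Light-wood handle 130 mm long, 26 mm across where the rails bear (39 to 57 mm either side of centre), 26 mm in the middle; broad straight blade 30 mm wide, ending 145 mm from the origin. Origin: centre of the handle, on its axis, 47 mm above the bench at the start; +x towards the blade; it may roll about x. 80 to 170 g, balance 10 to 30 mm ahead of the origin.
- veiner: Narrow veining tool. Light-wood handle 130 mm long, 26 mm across where the rails bear (39 to 57 mm either side of centre), 21 mm in the middle; narrow straight blade 8 mm wide, ending 150 mm from the origin. Origin: centre of the handle, on its axis, 47 mm above the bench at the start; +x towards the blade; it may roll about x. 80 to 170 g, balance 10 to 30 mm ahead of the origin.
- fishtail: Fishtail carving tool. Light-wood handle 130 mm long, 26 mm across where the rails bear (39 to 57 mm either side of centre), 31 mm in the middle; thin shank fanning out to a 34 mm blade, ending 147 mm from the origin. Origin: centre of the handle, on its axis, 47 mm above the bench at the start; +x towards the blade; it may roll about x. 80 to 170 g, balance 10 to 30 mm ahead of the origin.
- spoon: Spoon-bent carving tool. Light-wood handle 130 mm long, 26 mm across where the rails bear (39 to 57 mm either side of centre), 26 mm in the middle; thin cranked shank, short 20 mm wide blade, ending 123 mm from the origin. Origin: centre of the handle, on its axis, 47 mm above the bench at the start; +x towards the blade; it may roll about x. 80 to 170 g, balance 10 to 30 mm ahead of the origin.
- target: Empty rack, fixed: board 200 x 300 x 12 mm, two sawtooth rails at x = -78 and +18 mm (16 mm wide). Origin: centre of its underside, on the bench; +x away from the robot, +y left. Four V slots at y = 93, 31, -31, -93 mm, floor 34, ridges 58 mm above the bench. A seated tool's origin is at x = -30, z = 47 mm, blade to +x. Fingers fit between the rails; cork pads there, top at 16 mm.
- source: Full rack, in which the tools lie at the start: same board, rails and slot places as the empty rack, fixed, with its own place and turn. Origin: centre of its underside, on the bench; +x away from the robot, +y left. Slots at y = 93, 31, -31, -93 mm; the tools lie with their origins within 4 mm of x = -30 mm, z = 47 mm, blades to +x.
- pad_chisel: Cork pad 60 x 42 x 4 mm on the full rack (fixed), under the chisel's starting place: it marks that slot. Origin: centre of its underside, 12 mm above the bench, below the chisel's origin at the start (within 4 mm along x); +x away from the robot, +y left, along the rack's axes.
- pad_veiner: Cork pad 60 x 42 x 4 mm on the full rack (fixed), under the veiner's starting place: it marks that slot. Origin: centre of its underside, 12 mm above the bench, below the veiner's origin at the start (within 4 mm along x); +x away from the robot, +y left, along the rack's axes.
- pad_fishtail: Cork pad 60 x 42 x 4 mm on the full rack (fixed), under the fishtail's starting place: it marks that slot. Origin: centre of its underside, 12 mm above the bench, below the fishtail's origin at the start (within 4 mm along x); +x away from the robot, +y left, along the rack's axes.
- pad_spoon: Cork pad 60 x 42 x 4 mm on the full rack (fixed), under the spoon's starting place: it marks that slot. Origin: centre of its underside, 12 mm above the bench, below the spoon's origin at the start (within 4 mm along x); +x away from the robot, +y left, along the rack's axes.
Not all that is in view belongs to the job. What is shaped like the chisel but turquoise is not meant.

How it is judged:
At the end, for the whole second after the job is handed in: Each tool lies in the slot of the new rack that mirrors its starting slot: handle centre within 10 mm across, 15 mm along and 6 mm in height of its seat, aligned within 0.12 rad, blade away from the robot, at rest (x of chisel in the frame of target between -0.045 and -0.015 m and z of chisel in the frame of target between 0.041 and 0.053 m and angle between the x axis of each of chisel, veiner, fishtail, spoon and the x axis of target, either way round below 0.12 rad and x of target in the frame of chisel above 0 m and linear speed of each of chisel, veiner, fishtail, spoon below 0.02 m/s and angular speed of each of chisel, veiner, fishtail, spoon below 0.2 rad/s and x of veiner in the frame of target between -0.045 and -0.015 m and z of veiner in the frame of target between 0.041 and 0.053 m and x of target in the frame of veiner above 0 m and x of fishtail in the frame of target between -0.045 and -0.015 m and z of fishtail in the frame of target between 0.041 and 0.053 m and x of target in the frame of fishtail above 0 m and x of spoon in the frame of target between -0.045 and -0.015 m and z of spoon in the frame of target between 0.041 and 0.053 m and x of target in the frame of spoon above 0 m and ((y of pad_chisel in the frame of source between 0.083 and 0.103 m and y of chisel in the frame of target between -0.103 and -0.083 m) or (y of pad_chisel in the frame of source between 0.021 and 0.041 m and y of chisel in the frame of target between -0.041 and -0.021 m) or (y of pad_chisel in the frame of source between -0.041 and -0.021 m and y of chisel in the frame of target between 0.021 and 0.041 m) or (y of pad_chisel in the frame of source between -0.103 and -0.083 m and y of chisel in the frame of target between 0.083 and 0.103 m)) and ((y of pad_veiner in the frame of source between 0.083 and 0.103 m and y of veiner in the frame of target between -0.103 and -0.083 m) or (y of pad_veiner in the frame of source between 0.021 and 0.041 m and y of veiner in the frame of target between -0.041 and -0.021 m) or (y of pad_veiner in the frame of source between -0.041 and -0.021 m and y of veiner in the frame of target between 0.021 and 0.041 m) or (y of pad_veiner in the frame of source between -0.103 and -0.083 m and y of veiner in the frame of target between 0.083 and 0.103 m)) and ((y of pad_fishtail in the frame of source between 0.083 and 0.103 m and y of fishtail in the frame of target between -0.103 and -0.083 m) or (y of pad_fishtail in the frame of source between 0.021 and 0.041 m and y of fishtail in the frame of target between -0.041 and -0.021 m) or (y of pad_fishtail in the frame of source between -0.041 and -0.021 m and y of fishtail in the frame of target between 0.021 and 0.041 m) or (y of pad_fishtail in the frame of source between -0.103 and -0.083 m and y of fishtail in the frame of target between 0.083 and 0.103 m)) and ((y of pad_spoon in the frame of source between 0.083 and 0.103 m and y of spoon in the frame of target between -0.103 and -0.083 m) or (y of pad_spoon in the frame of source between 0.021 and 0.041 m and y of spoon in the frame of target between -0.041 and -0.021 m) or (y of pad_spoon in the frame of source between -0.041 and -0.021 m and y of spoon in the frame of target between 0.021 and 0.041 m) or (y of pad_spoon in the frame of source between -0.103 and -0.083 m and y of spoon in the frame of target between 0.083 and 0.103 m))); the robot touches nothing.
It fails at once if a tool was dropped onto the new rack (faster than 0.6 m/s in the last 20 mm above its seat) ((horizontal distance between chisel and target below 0.15 m and height (world z) of chisel below 0.067 m and linear speed of chisel above 0.6 m/s) or (horizontal distance between veiner and target below 0.15 m and height (world z) of veiner below 0.067 m and linear speed of veiner above 0.6 m/s) or (horizontal distance between fishtail and target below 0.15 m and height (world z) of fishtail below 0.067 m and linear speed of fishtail above 0.6 m/s) or (horizontal distance between spoon and target below 0.15 m and height (world z) of spoon below 0.067 m and linear speed of spoon above 0.6 m/s)).
It fails at once if a tool fell off the racks (height (world z) of any of chisel, veiner, fishtail, spoon below 0.032 m).
It also fails if it takes over 96 s, if anything falls off the work surface, if the arm or the gripper's body presses on something with over 40 N, if the wrist force passes 120 N, or if a joint passes its speed limit or range.

## Robot

A 6-joint arm with a two-finger parallel gripper is mounted at the origin on the work surface. World frame = base frame: x ahead of the robot, y to its left, z up, the work surface at z = 0. Lengths are in m, angles in rad, forces in N, time in s.
With the tool pointing down it reaches from about 0.275 to 0.725 m from the base axis. Payload 5.6 kg.
Tool frame: the origin (TCP) lies on the centre line of the jaws, within the pads' length; the fingertips stand 11 mm ahead of it and the grasp point (between the pads) lies 8 mm behind it; z points along the fingers, y is the direction in which the jaws open and shut (so a half turn about z gives the same grasp; the last joint's range is limited). The gripper opens to 85 mm and grips with 20 to 120 N. Pads are 22 mm wide; open, the fingers measure 114 mm over their backs; the gripper's body (76 mm by 85 mm) begins 54 mm behind the grasp point. The pads swing forward as they close: fully open they stand 13 mm farther back than shut.
Start: joints at [1.557, 0.255, 0.108, 0, -1.424, -0.285], TCP at [0.162, 0.526, 0.242] pointing down, gripper open.
Joint ranges: [-2.95, 2.95], [-1.21, 1.97], [-1.09, 1.5], [-2.87, 1.71], [-2.94, -0.07], [-3.05, 3.05]. Speed limits (rad/s): [2.57, 2.57, 3.14, 3.14, 3.14, 3.14].

## Interface

Orientations are given as a unit quaternion [x, y, z, w].
In Python, from station import r gives the robot as it stands. Calls block until the motion is done:
- r.move_to(position, orientation): joint-space move of the TCP to a pose.
- r.move_straight(position, frame=None, speed=0.15, guard=None): straight line of the TCP; frame=None keeps the orientation; speed is the mean speed in m/s. With guard (N) it stops when the force on the tool has changed by that much, and returns True; else False.
- r.move_joints(angles): joint-space move.
- r.grip(opening, grasp_force=None): finger opening in m; grasp_force is the grip in N (None keeps the last); returns when the fingers have stopped.
- r.sleep(seconds).
- r.solve_ik(position, orientation): joint angles nearest the present ones, or None.
- r.capture(name): name is "scene" or "side" or "wrist"; returns a dict with "img" (420x560x3 uint8, red, green, blue), "intrinsics" (3x3 intrinsics, pixels), "T" (4x4, takes a point from camera to world coordinates); the wrist camera has in their place "tool_from_camera" (4x4, takes a point from camera to tool coordinates, whose origin is the TCP and whose axes are the flange's). Camera axes: x right, y up, looking along -z (the intrinsics and any distortion apply to the point x, -y, -z); pixel columns grow to the right and rows downward; lengths in m; the calibration is good to about 2 mm. A picture is of the moment at which its call begins: read the wrist's pose just before it. There is no depth.
A pose or a line that the arm cannot do raises r.Unreachable and nothing moves.
- r.job_done(): hands the job in, once; it reports no verdict.
Readings, each from a call of its own:
- r.read_time_s(): time.
- r.read_joints(): joint angles.
- r.read_joint_velocities(): joint speeds.
- r.read_effort(): joint torques, N m.
- r.read_tcp_pos(): TCP position.
- r.read_ee_rot(): TCP orientation.
- r.read_force(): force on the tool from outside, world axes, zero at the start.
- r.read_torque(): the same for the moment, N m.
- r.read_gripper_width(): finger opening in m.
Only numpy, scipy, OpenCV 4.12 (cv2) and the standard library are available. Lean on these libraries where they do the work, as an engineer would, in place of code of your own. Each camera call takes 0.05 s, during which the arm holds its last target.

## Working session

There is one attempt and no reset: what is moved stays moved. The work goes in short steps, each a Python script; the robot and the scene stay as the last script left them, time stands still between calls to the robot, and variables do not carry over. Pictures are saved under pics/ and viewed, and the job is handed in when it is done.

```bash
ls; mkdir -p pics; python3 - <<'E'
from station import r
import cv2,numpy as np
print(r.read_time_s(), r.read_ee_rot(), r.read_tcp_pos())
for n in ["scene","side","wrist"]:
    c=r.capture(n); cv2.imwrite(f"pics/{n}0.png",c["img"][:,:,::-1])
    print(n,[ (k,np.round(v,4).tolist()) for k,v in c.items() if k!="img"])
E
```

```text
pics
0.0 [ 9.88859748e-01 -1.48846834e-01 -1.05188441e-04  1.00391408e-03] [0.16167642 0.52516767 0.24136546]
scene [('intrinsics', [[382.7316, 0.0, 289.7452], [0.0, 382.7316, 203.0359], [0.0, 0.0, 1.0]]), ('T', [[0.7873, -0.4309, 0.441, 0.8517], [0.6163, 0.5687, -0.5447, -0.3654], [-0.0161, 0.7007, 0.7133, 0.7118], [0.0, 0.0, 0.0, 1.0]])]
side [('intrinsics', [[381.1762, 0.0, 283.8017], [0.0, 381.1762, 206.1118], [0.0, 0.0, 1.0]]), ('T', [[-0.9595, 0.172, -0.2232, 0.2339], [-0.2817, -0.6025, 0.7468, 0.8066], [-0.006, 0.7794, 0.6265, 0.6349], [0.0, 0.0, 0.0, 1.0]])]
wrist [('intrinsics', [[349.5853, 0.0, 278.5542], [0.0, 349.5853, 205.2808], [0.0, 0.0, 1.0]]), ('tool_from_camera', [[0.0012, 0.9465, 0.3228, 0.084], [1.0, -0.0014, 0.0004, -0.0008], [0.0009, 0.3228, -0.9465, -0.1311], [0.0, 0.0, 0.0, 1.0]])]
```

View pics/scene0.png

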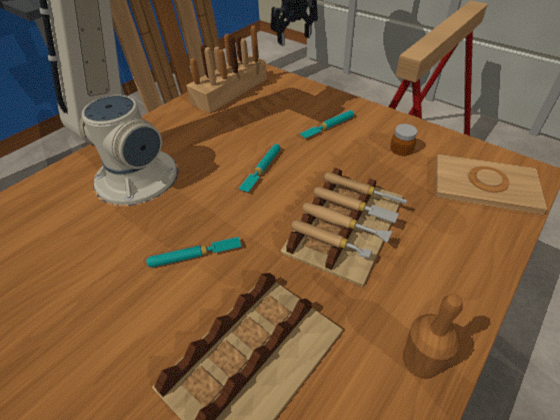

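View pics/side0.png

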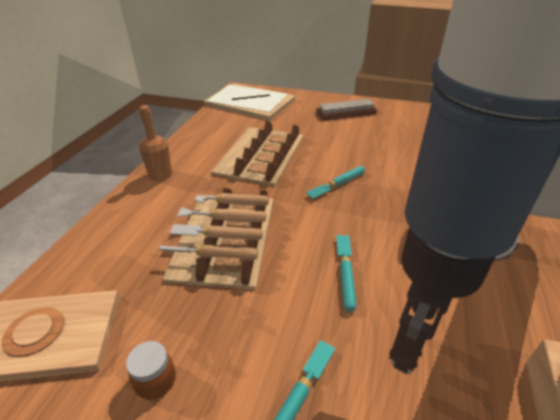

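View pics/wrist0.png

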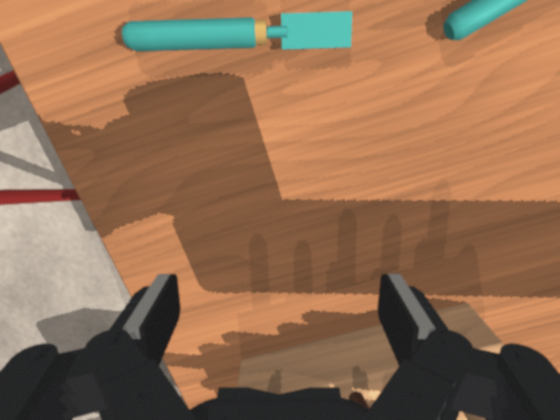

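Scene: the full rack is around (340,225) and the empty rack around (250,350). Turquoise decoys lie near (195,252), (260,168) and (328,125). I'll enlarge the racks.

```bash
python3 - <<'E'
import cv2
a=cv2.imread("pics/scene0.png")
def crop(im,x0,y0,x1,y1,s,n):
    o=cv2.resize(im[y0:y1,x0:x1],None,fx=s,fy=s,interpolation=cv2.INTER_CUBIC)
    for x in range((x0+19)//20*20,x1,20):
        cv2.line(o,((x-x0)*s,0),((x-x0)*s,6),(255,255,0),1); cv2.putText(o,str(x),((x-x0)*s,16),0,.35,(255,255,0),1)
    for y in range((y0+19)//20*20,y1,20):
        cv2.line(o,(0,(y-y0)*s),(6,(y-y0)*s),(255,255,0),1); cv2.putText(o,str(y),(8,(y-y0)*s+4),0,.35,(255,255,0),1)
    cv2.imwrite("pics/"+n,o)
crop(a,275,160,415,290,5,"cs.png")
crop(a,150,265,350,420,4,"ct.png")
b=cv2.imread("pics/side0.png")
crop(b,155,115,310,295,3,"cb.png")
E
```

```text
(no output)
```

View pics/cs.png

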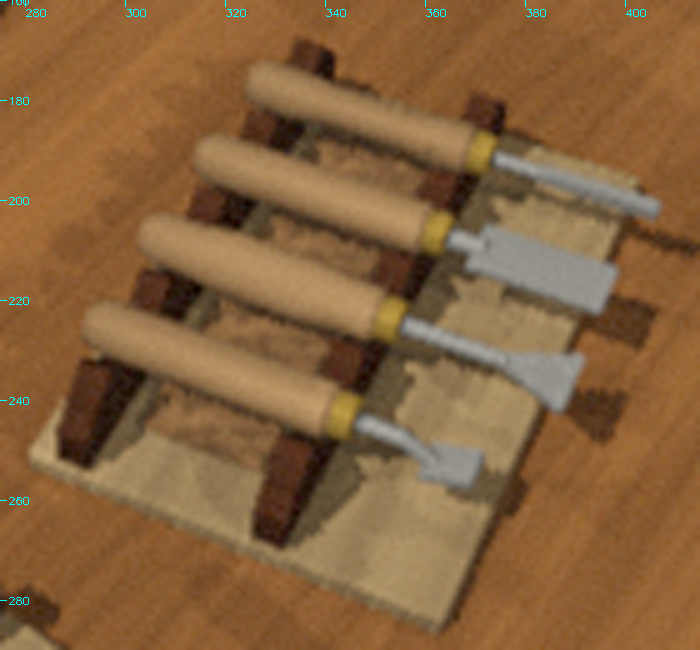

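View pics/ct.png

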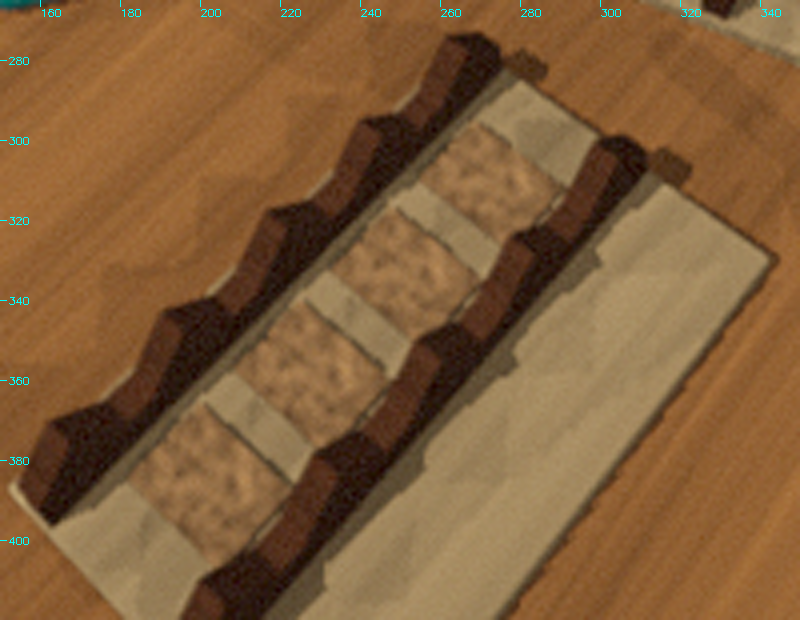

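View pics/cb.png

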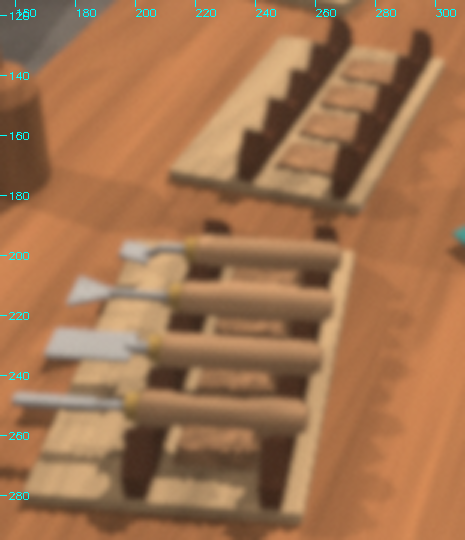

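```bash
cat > h.py <<'E'
import numpy as np
from scipy.optimize import least_squares
from scipy.spatial.transform import Rotation as R
SC=dict(K=np.array([[382.7316,0,289.7452],[0,382.7316,203.0359],[0,0,1]]),T=np.array([[0.7873,-0.4309,0.441,0.8517],[0.6163,0.5687,-0.5447,-0.3654],[-0.0161,0.7007,0.7133,0.7118],[0,0,0,1]]))
SI=dict(K=np.array([[381.1762,0,283.8017],[0,381.1762,206.1118],[0,0,1]]),T=np.array([[-0.9595,0.172,-0.2232,0.2339],[-0.2817,-0.6025,0.7468,0.8066],[-0.006,0.7794,0.6265,0.6349],[0,0,0,1]]))
def proj(K,T,p):
    p=np.atleast_2d(p); c=(p-T[:3,3])@T[:3,:3]
    return np.c_[K[0,0]*c[:,0]/-c[:,2]+K[0,2], K[1,1]*c[:,1]/c[:,2]+K[1,2]]
def backproj(K,T,uv,z):
    uv=np.atleast_2d(np.asarray(uv,float))
    d=np.c_[(uv[:,0]-K[0,2])/K[0,0],-(uv[:,1]-K[1,2])/K[1,1],-np.ones(len(uv))]@T[:3,:3].T
    s=(z-T[2,3])/d[:,2]; return T[:3,3]+d*s[:,None]
def rack2w(q,l):
    l=np.atleast_2d(l); c,s=np.cos(q[2]),np.sin(q[2])
    return np.c_[q[0]+c*l[:,0]-s*l[:,1],q[1]+s*l[:,0]+c*l[:,1],l[:,2]]
def fit(obs,q0):
    # obs: list of (K,T,local pts, uv)
    f=lambda q:np.concatenate([(proj(K,T,rack2w(q,l))-uv).ravel() for K,T,l,uv in obs])
    s=least_squares(f,q0,loss='soft_l1'); return s.x,f(s.x).reshape(-1,2)
def wristT(r,c):
    p=r.read_tcp_pos();q=r.read_ee_rot()
    M=np.eye(4);M[:3,:3]=R.from_quat(q).as_matrix();M[:3,3]=p
    return M@c["tool_from_camera"]
def quat(yaw,flip=0):  # tool down, tool y axis at world angle yaw-90.. jaws along direction perpendicular to tool x axis=yaw
    x=np.array([np.cos(yaw),np.sin(yaw),0]);z=np.array([0,0,-1.]);y=np.cross(z,x)
    return R.from_matrix(np.c_[x,y,z]).as_quat()
E
python3 - <<'E'
from h import *
uv=np.array([[482,122],[420,183],[398,207],[328,270],[304,298],[237,373],[205,402],[132,482],[775,260],[10,487]])/4+[150,265]
l=np.array([[-60,114,16],[-60,72,16],[-60,52,16],[-60,10,16],[-60,-10,16],[-60,-52,16],[-60,-72,16],[-60,-114,16],[100,150,12],[-100,-150,12]])/1e3
q,e=fit([(SC["K"],SC["T"],l,uv)],[.5,-.2,0]);print("target",q,np.abs(e).max(),e.round(1).tolist())
l1=np.array([[-100,-150,12],[100,-150,12]])/1e3; u1=np.array([[280.6,251],[363,284]])
l2=np.array([[100,150,12],[-100,150,12],[-100,-150,12]])/1e3;u2=np.array([[161.7,280],[254.3,286.7],[271.7,198.3]])
q,e=fit([(SC["K"],SC["T"],l1,u1),(SI["K"],SI["T"],l2,u2)],[.5,.2,0]);print("source",q,e.round(1).tolist())
E
```

```text
target [ 0.60997676 -0.1849708  -0.0291001 ] 1.6006420728151056 [[-0.7, -0.0], [0.8, -1.0], [-0.7, 0.2], [1.6, 0.1], [0.0, 0.9], [0.1, -0.8], [-0.2, 0.5], [-0.3, -0.7], [0.4, 0.0], [-0.2, 0.4]]
source [0.56532964 0.20481448 0.18633177] [[0.2, -1.4], [0.9, -0.5], [-0.5, -1.1], [0.5, -0.8], [0.8, -0.4]]
```

```bash
python3 - <<'E'
from station import r
from h import *
import cv2,json
q=np.array([.5653,.2048,.186])
print(r.read_time_s())
r.move_to([.53,.20,.30],quat(q[2]))
print(r.read_time_s(), r.read_joints())
T0=r.read_tcp_pos()
c=r.capture("wrist");T=wristT(r,c)
cv2.imwrite("pics/w1.png",cv2.resize(c["img"][:,:,::-1],(800,600),interpolation=cv2.INTER_CUBIC))
np.savez("w1.npz",K=c["intrinsics"],T=T)
l=np.array([[-100,150,12],[100,150,12],[-100,-150,12],[100,-150,12]])/1e3
print(proj(c["intrinsics"],T,rack2w(q,l))*800/560)
E
```

```text
0.15
1.95 [ 6.38027258e-01  2.80757679e-01  2.86868919e-01 -2.40872273e-04
 -1.57714338e+00  1.11939844e+00]
[[232.78046401 298.90623158]
 [205.28079295  50.97573835]
 [569.94214976 299.68118499]
 [599.73507654  51.86255058]]
```

View pics/w1.png

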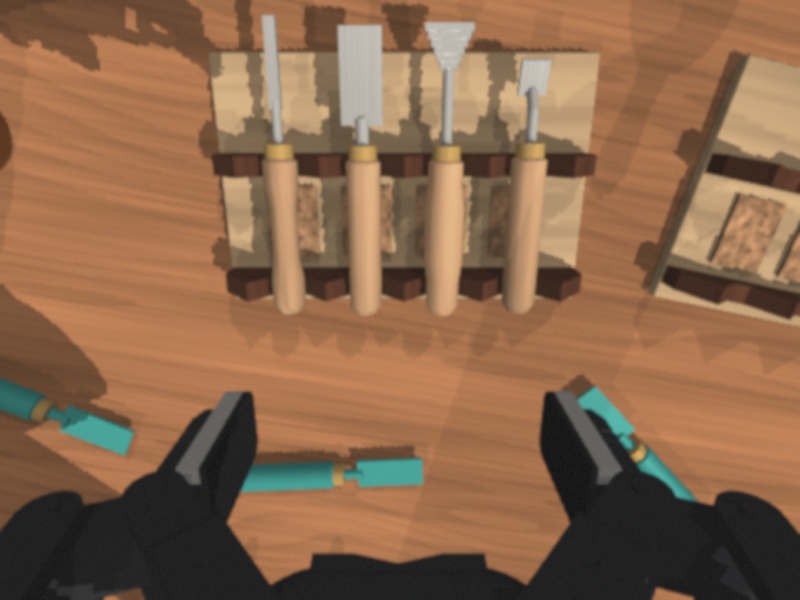

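Wrist view: veiner, chisel, fishtail and spoon lie left to right at columns 280, 363, 447 and 532. The far board corners are at (211,52) and (599,52), against predictions of (205,51) and (600,52).

```bash
python3 - <<'E'
from h import *
w=np.load("w1.npz");K,T=w["K"],w["T"]
f=lambda a:np.array(a,float)*.7
l1=np.array([[-100,-150,12],[100,-150,12]])/1e3; u1=np.array([[280.6,251],[363,284]])
l2=np.array([[100,150,12],[-100,150,12],[-100,-150,12]])/1e3;u2=np.array([[161.7,280],[254.3,286.7],[271.7,198.3]])
lw=np.array([[100,150,12],[100,-150,12]])/1e3;uw=f([[210,53],[599,53]])
q,e=fit([(K,T,lw,uw)]*4+[(SC["K"],SC["T"],l1,u1),(SI["K"],SI["T"],l2,u2)],[.5,.2,.1]);print(q.round(4),e[6:].round(1).tolist(),e[:2].round(1))
c,s=np.cos(q[2]),np.sin(q[2])
for n,fer,butt in [("veiner",(280,160),(290,314)),("chisel",(363,161),(365,315)),("fish",(447,161),(442,316)),("spoon",(531,158),(518,314))]:
    P=backproj(K,T,f([fer,butt]),.047)[:,:2]-q[:2]
    L=P@np.array([[c,-s],[s,c]]); print(n,L.round(4).tolist(),"len",np.linalg.norm(L[0]-L[1]).round(4),"mid",L.mean(0).round(4))
E
```

```text
[0.5644 0.2035 0.1877] [[-2.3, -0.1], [1.2, 0.0], [-0.4, -1.2], [0.4, -0.4], [0.2, -1.4], [1.2, -1.2], [1.2, -0.6]] [[-2.3 -0.1]
 [ 1.2  0. ]]
veiner [[0.0234, 0.0921], [-0.0994, 0.0932]] len 0.1229 mid [-0.038   0.0927]
chisel [[0.0228, 0.0303], [-0.1003, 0.0314]] len 0.123 mid [-0.0388  0.0309]
fish [[0.0228, -0.0322], [-0.1011, -0.0321]] len 0.1239 mid [-0.0392 -0.0322]
spoon [[0.025, -0.0946], [-0.0993, -0.0946]] len 0.1243 mid [-0.0372 -0.0946]
```

```bash
cat > ops.py <<'E'
from station import r
from h import *
import cv2
S=np.array([.5644,.2035,.1877]); TQ=np.array([.60998,-.18497,-.0291])
GX=-.025; ZG=.039
def at(q,x,y,z): return rack2w(q,[x,y,z])[0]
def snap(name):
    c=r.capture("wrist");T=wristT(r,c)
    cv2.imwrite(f"pics/{name}.png",cv2.resize(c["img"][:,:,::-1],(800,600),interpolation=cv2.INTER_CUBIC))
    np.savez(f"{name}.npz",K=c["intrinsics"],T=T)
def pick(y,force=50):
    r.move_to(at(S,GX,y,.13),quat(S[2])); r.grip(.045)
    f0=np.array(r.read_force())
    r.move_straight(at(S,GX,y,ZG),speed=.12)
    print("down",(np.array(r.read_force())-f0).round(1),(np.array(r.read_tcp_pos())-at(S,GX,y,ZG)).round(4))
    r.grip(0,grasp_force=force); print("width",r.read_gripper_width())
    r.move_straight(at(S,GX,y,.16),speed=.12)
    print("lift width",r.read_gripper_width(),"dF",(np.array(r.read_force())-f0).round(2),"t",r.read_time_s())
def carry(y,z=.15): r.move_to(at(TQ,GX+.003,y,z),quat(TQ[2])); print("carried",r.read_gripper_width(),r.read_time_s())
def place(y):
    x=GX+.003
    r.move_straight(at(TQ,x,y,.065),speed=.12)
    g=r.move_straight(at(TQ,x,y,ZG+.0005),speed=.03,guard=12)
    print("guard",g,r.read_tcp_pos()[2],np.array(r.read_force()).round(1))
    r.grip(.045); r.move_straight(at(TQ,x,y,.13),speed=.15); print("t",r.read_time_s())
E
python3 - <<'E'
from ops import *
pick(.093)
snap("p1")
r.move_to(at(TQ,-.04,0,.27),quat(TQ[2])); snap("p2"); print(r.read_time_s())
c=r.capture("scene"); cv2.imwrite("pics/s1.png",c["img"][:,:,::-1])
E
```

```text
down [ 0.8 -0.4 -0. ] [0.0006 0.0004 0.0009]
width 0.019667565396682792
lift width 0.019614260525009017 dF [ 0.23 -0.14 -1.3 ] t 5.675
7.5583
```

View pics/p1.png

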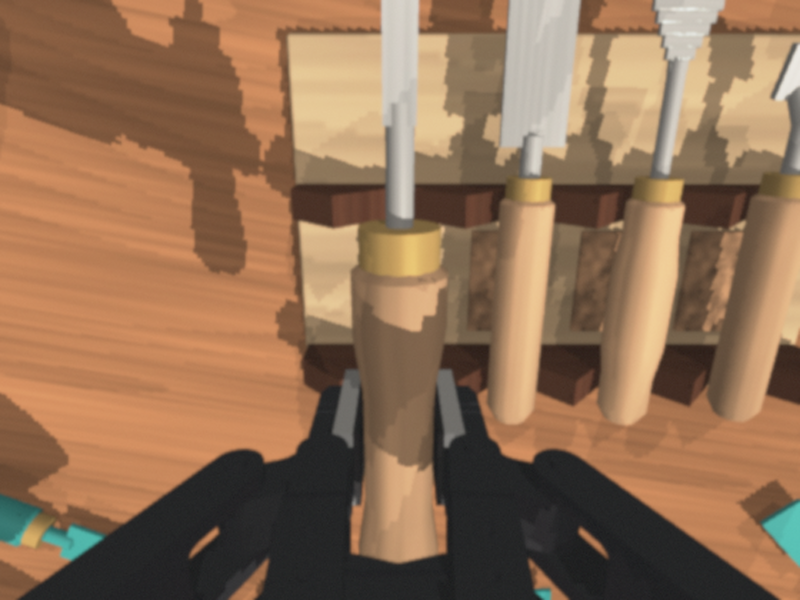

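View pics/p2.png

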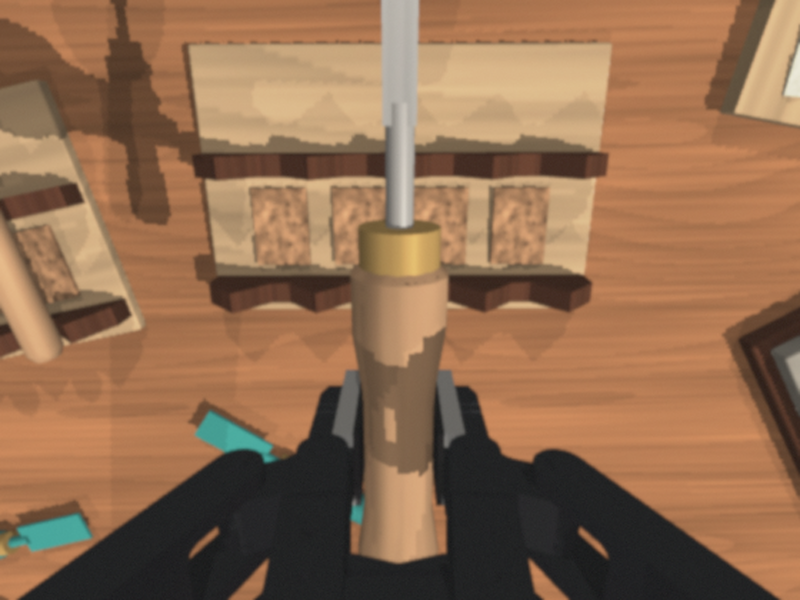

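View pics/s1.png

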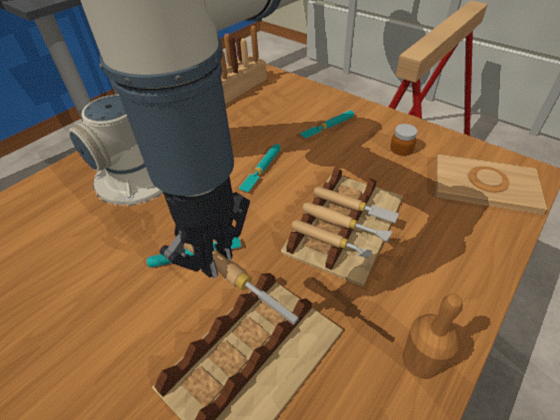

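The veiner is held straight and centred. The target board's far corners are at (188,45) and (611,44), and its pads are at rows 187–266. I'll refit the target pose and work out where the tool sits in the jaws.

```bash
python3 - <<'E'
from h import *
w=np.load("p2.npz");K,T=w["K"],w["T"]
uw=np.array([[188,45],[611,44],[250,187],[307,187],[255,266],[312,265],[331,187],[489,187],[547,187],[492,266],[547,265]])*.7
lw=np.array([[100,150,12],[100,-150,12],[0,114,16],[0,72,16],[-60,114,16],[-60,72,16],[0,52,16],[0,-72,16],[0,-114,16],[-60,-72,16],[-60,-114,16]])/1e3
q,e=fit([(K,T,lw,uw)],[.6,-.18,0]);print(q.round(4),e.round(1).tolist())
uv=np.array([[482,122],[420,183],[398,207],[328,270],[304,298],[237,373],[205,402],[132,482],[775,260],[10,487]])/4+[150,265]
l=np.array([[-60,114,16],[-60,72,16],[-60,52,16],[-60,10,16],[-60,-10,16],[-60,-52,16],[-60,-72,16],[-60,-114,16],[100,150,12],[-100,-150,12]])/1e3
q2,e=fit([(K,T,lw,uw),(SC["K"],SC["T"],l,uv)],[.6,-.18,0]);print("both",q2.round(4))
tc=np.array([[0.0012,.9465,.3228,.084],[1,-.0014,.0004,-.0008],[.0009,.3228,-.9465,-.1311],[0,0,0,1]])
print(backproj(K,tc,np.array([[400,277],[400,228],[400,556]])*.7,-.008-.012))
E
```

```text
[ 0.6072 -0.1845 -0.024 ] [[-1.1, -0.8], [1.9, -1.0], [-0.0, 1.2], [-1.2, 1.1], [1.6, -0.7], [-1.5, -0.1], [0.4, 1.1], [4.1, 0.8], [2.3, 0.7], [-1.2, -1.1], [-2.8, -0.4]]
both [ 0.6079 -0.1846 -0.0248]
[[ 0.05010372 -0.0003716  -0.02      ]
 [ 0.06162518 -0.00040076 -0.02      ]
 [-0.03340528 -0.00016025 -0.02      ]]
```

```bash
python3 - <<'E'
import cv2
a=cv2.imread("pics/p2.png")[30:320,170:630]
cv2.imwrite("pics/p2c.png",cv2.resize(a,None,fx=1.7,fy=1.7,interpolation=cv2.INTER_CUBIC))
E
```

```text
(no output)
```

View pics/p2c.png

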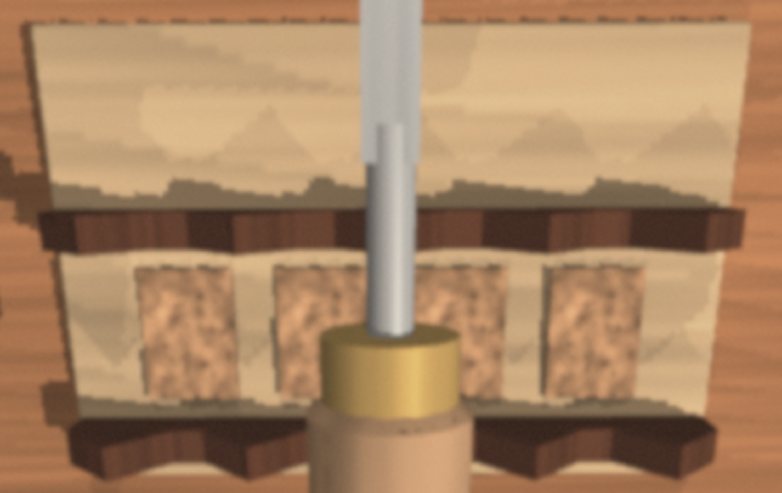

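```bash
python3 - <<'E'
from h import *
w=np.load("p2.npz");K,T=w["K"],w["T"]
uw=(np.array([[31,24],[750,23],[138,267],[234,267],[148,398],[238,398],[274,267],[280,398],[506,267],[503,398],[547,267],[643,267],[545,398],[637,398]])/1.7+[170,30])*.7
lw=np.array([[100,150,12],[100,-150,12],[0,114,16],[0,72,16],[-60,114,16],[-60,72,16],[0,52,16],[-60,52,16],[0,-52,16],[-60,-52,16],[0,-72,16],[0,-114,16],[-60,-72,16],[-60,-114,16]])/1e3
q,e=fit([(K,T,lw,uw)],[.6,-.18,0]);print(q.round(4),e.round(1).tolist())
uv=np.array([[482,122],[420,183],[398,207],[328,270],[304,298],[237,373],[205,402],[132,482],[775,260],[10,487]])/4+[150,265]
l=np.array([[-60,114,16],[-60,72,16],[-60,52,16],[-60,10,16],[-60,-10,16],[-60,-52,16],[-60,-72,16],[-60,-114,16],[100,150,12],[-100,-150,12]])/1e3
q2,e=fit([(K,T,lw,uw),(SC["K"],SC["T"],l,uv)],[.6,-.18,0]);print("both",q2.round(4))
E
```

```text
[ 0.6077 -0.1845 -0.025 ] [[-1.3, -0.9], [1.9, -1.0], [-0.9, 0.6], [-1.7, 0.5], [0.1, 0.0], [-0.1, -0.0], [0.3, 0.5], [0.1, -0.0], [0.7, 0.4], [-0.4, -0.1], [2.2, 0.4], [1.5, 0.3], [-0.2, -0.1], [-1.2, -0.2]]
both [ 0.608  -0.1846 -0.0255]
```

```bash
sed -i 's/TQ=np.array(\[.*\])$/TQ=np.array([.6082,-.1846,-.0257])/; s/GX+.003/GX/' ops.py; grep -n "TQ=\|x=GX" ops.py; python3 - <<'E'
from ops import *
carry(-.093); place(-.093)
c=r.capture("side"); cv2.imwrite("pics/d1.png",cv2.resize(c["img"][110:200,190:320,::-1],None,fx=6,fy=6,interpolation=cv2.INTER_CUBIC))
snap("p3")
E
```

```text
4:S=np.array([.5644,.2035,.1877]); TQ=np.array([.6082,-.1846,-.0257])
21:    x=GX
carried 0.019262120893041877 8.2667
guard False 0.040031639332869684 [-3.5  2.6  5.2]
t 11.2417
```

View pics/p3.png

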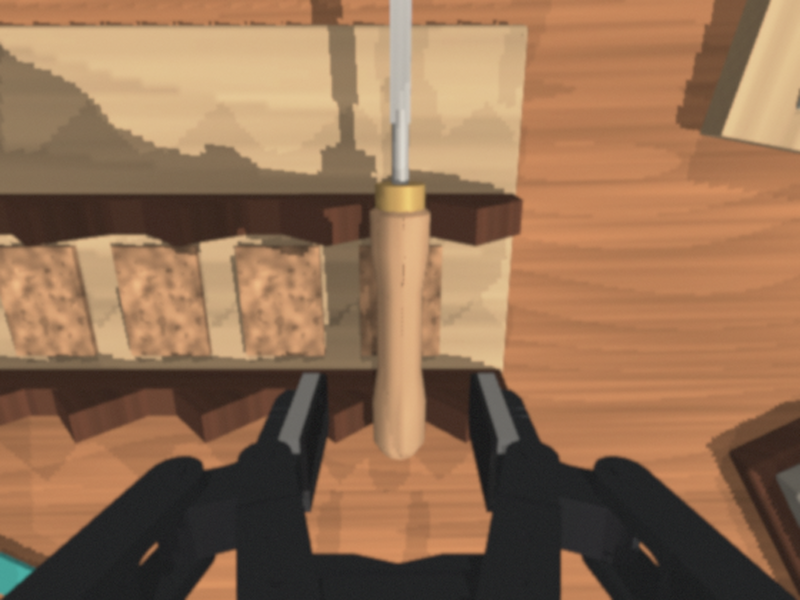

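View pics/d1.png

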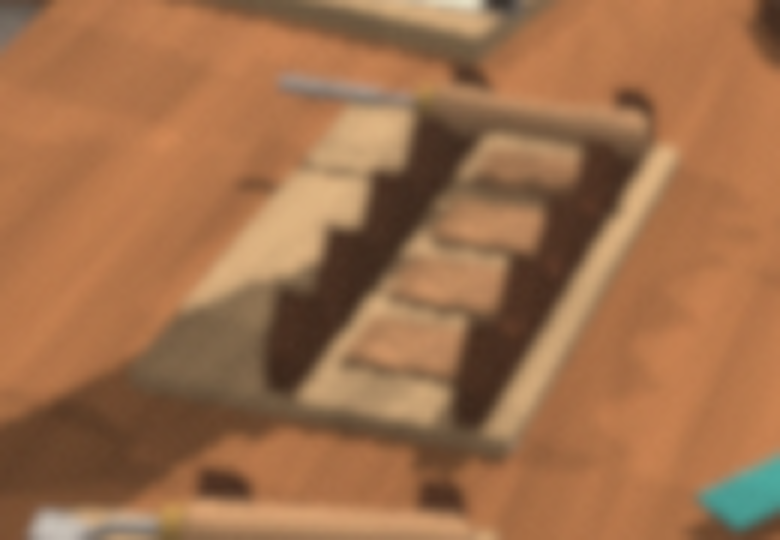

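The veiner is seated square in the rightmost slot. The next one is the chisel.

```bash
python3 - <<'E'
from ops import *
pick(.031); snap("p4"); carry(-.031); place(-.031); snap("p5")
a=np.hstack([cv2.imread("pics/p4.png"),cv2.imread("pics/p5.png")]);cv2.imwrite("pics/p45.png",cv2.resize(a,(800,300)))
E
```

```text
down [0.3 1.4 0.1] [0.0006 0.0003 0.0008]
width 0.024434189432612025
lift width 0.024681321096904706 dF [-0.71  0.33 -1.44] t 15.775
carried 0.024177266620730876 17.4667
guard False 0.040125457522366716 [-3.9  1.2  5.8]
t 20.4083
```

View pics/p45.png

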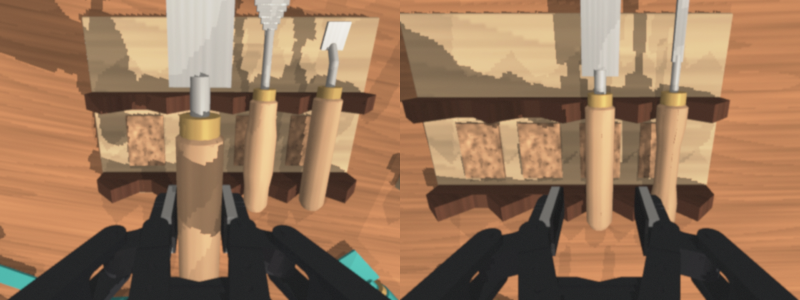

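The chisel sits next to the veiner, both seated straight. Next are the fishtail and the spoon.

```bash
python3 - <<'E'
from ops import *
pick(-.032); snap("p6"); carry(.031); place(.031); snap("p7")
a=np.hstack([cv2.imread("pics/p6.png"),cv2.imread("pics/p7.png")]);cv2.imwrite("pics/p67.png",cv2.resize(a,(800,300)))
E
```

```text
down [ 1.  -0.1  0.3] [0.0006 0.0002 0.0008]
width 0.02932421147148276
lift width 0.029266957048202785 dF [ 0.56 -0.66 -1.55] t 24.45
carried 0.029385837814883357 25.725
guard True 0.040230628127345985 [-0.6  0.6  4.2]
t 28.4667
```

View pics/p67.png

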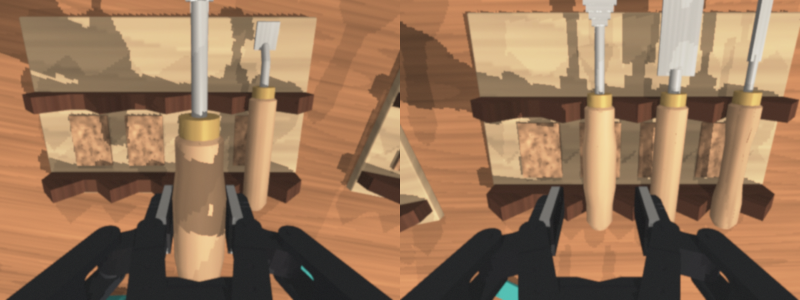

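```bash
python3 - <<'E'
from ops import *
pick(-.094); snap("p8"); carry(.093); place(.093)
r.move_to(at(TQ,-.04,0,.27),quat(TQ[2])); r.sleep(.3); snap("p9"); print(r.read_time_s())
c=r.capture("scene"); cv2.imwrite("pics/s2.png",cv2.resize(c["img"][:,:,::-1],(800,600)))
c=r.capture("side"); cv2.imwrite("pics/d2.png",cv2.resize(c["img"][110:200,190:320,::-1],None,fx=6,fy=6,interpolation=cv2.INTER_CUBIC))
E
```

```text
down [-0.4  0.   1.8] [0.0007 0.0001 0.0008]
width 0.024616350208573702
lift width 0.02455092434578234 dF [-0.12  0.28 -0.75] t 32.125
carried 0.02451716336305852 32.9917
guard False 0.04011897247211087 [-3.9  1.3  5.9]
t 35.9333
36.9917
```

View pics/p9.png

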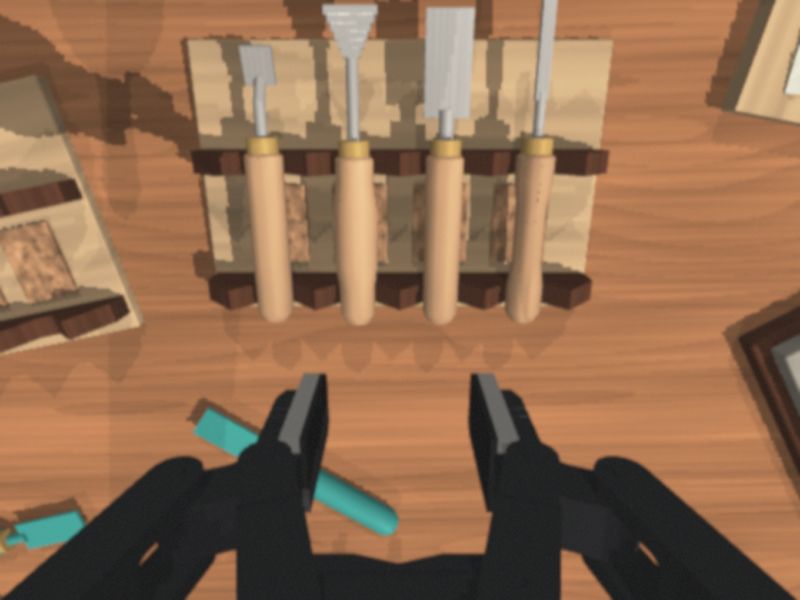

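View pics/d2.png

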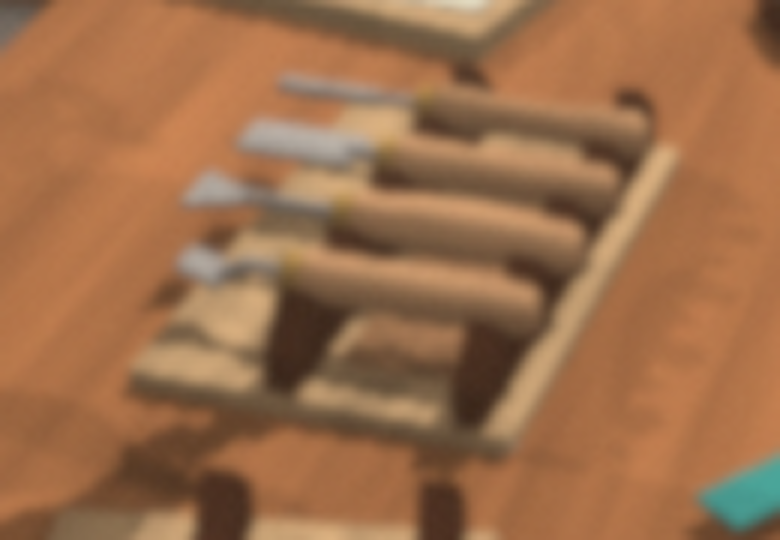

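View pics/s2.png

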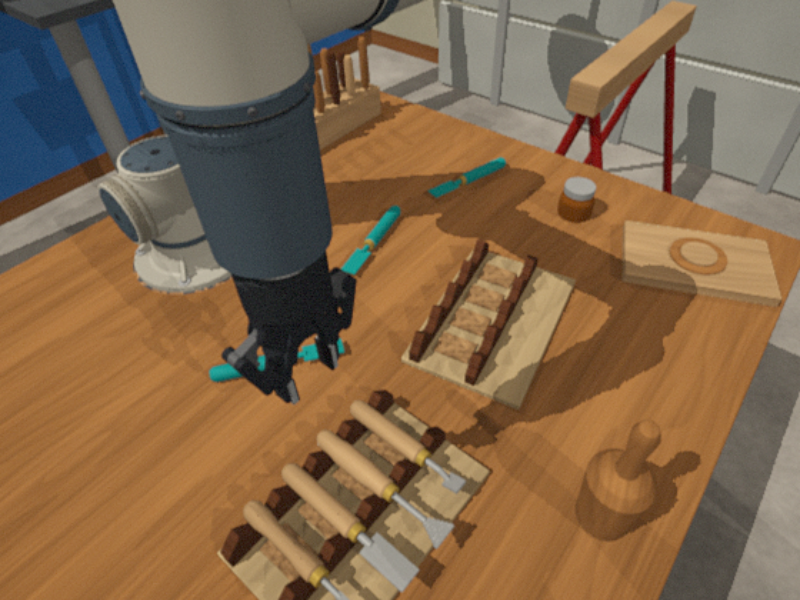

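All four tools are down in reverse order and the arm is clear. I'll check their positions numerically, then hand in.

```bash
python3 - <<'E'
from ops import *
w=np.load("p9.npz");K,T=w["K"],w["T"];c,s=np.cos(TQ[2]),np.sin(TQ[2])
ok=True
for n,fer,butt,y in [("spoon",(263,154),(276,321),.093),("fish",(355,156),(358,324),.031),("chisel",(446,156),(439,323),-.031),("veiner",(538,153),(522,321),-.093)]:
    P=backproj(K,T,np.array([fer,butt])*.7,.047)[:,:2]-TQ[:2]
    L=P@np.array([[c,-s],[s,c]]); d=L[0]-L[1]; m=L.mean(0); print(n,"mid",m.round(4),"ang",np.arctan2(d[1],d[0]).round(3))
    ok&=abs(m[1]-y)<.006
if ok: r.job_done(); print("done",r.read_time_s())
E
```

```text
spoon mid [-0.0378  0.0937] ang -0.005
fish mid [-0.0396  0.0311] ang -0.008
chisel mid [-0.039  -0.0309] ang -0.01
veiner mid [-0.0371 -0.0938] ang -0.006
the job is handed in; nothing more can be done
the job is handed in; nothing more can be done
```

All four tools are on the new rack in reverse order, and I handed the job in about 37 s into the 96 s limit. Left to right they now lie spoon, fishtail, chisel, veiner; before they were veiner, chisel, fishtail, spoon.

I gripped each one at mid-handle with 50 N and lowered the last 25 mm at about 3 cm/s. No tool slipped, and the turquoise look-alikes were not touched.

**Last checks (wrist, side and scene pictures):**
- **Across and square:** every handle is within about 1 mm of its slot centre and within 0.01 rad of square, with the blade pointing away from the robot.
- **Along the rack:** less certain. The visible part of the handles (without the brass collar) centres at about −38 mm. It gave −37 to −39 mm on the old rack too, where the tools start within 4 mm of the −30 mm seat. I therefore read the handle centres as about −28 to −34 mm, inside the ±15 mm limit.
- **Height:** I didn't measure it directly. All the handles look fully seated in the pictures, and I released them within about 0.5 mm of the height at which I gripped them.
- **Contact on lowering:** the fishtail's descent tripped the 12 N contact stop in the last millimetre as it touched down. The other three reached the set height without tripping it.

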